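# Turn the parts tray over against the bench stop

### The job

The shallow parts tray lies upside down on the worktop. Slide it against the steel bench stop and go on pushing its near edge until it has climbed the stop and stands leaning on it; press its lower edge home against the foot of the stop with about 10 N for half a second, never ramming or forcing it. Then tip it over from behind so that it lies open side up on the worktop in front of the stop, lay the roll of tape flat in it, and leave the other things alone.

Things in the scene. Friction and masses are not known exactly. Their poses are not given: they have to be found in the camera images.
- tray: Shallow grey plastic parts tray, 96 mm (its x) by 124 mm (its y) by 14 mm high, 0.3 to 0.5 kg; recess 86 x 114 mm, 10 mm deep, floor 4 mm thick. It starts upside down, rim on the worktop, too wide to grip. Its z axis comes out of the smooth bottom: up at the start, down once it lies right side up. Origin: middle of the rim plane.
- tray_center (a point): Centre of the tray, half-way through its 14 mm height (7 mm above the worktop whenever it lies flat). Let it meet the stop slowly (2 cm/s) and do not press down on it, or its nose jams before it climbs. 25 N is the most that it may be pressed with.
- stop: Bench stop of folded polished steel, rigid, slippery (friction 0.1), fixed, 170 mm long (its y). Its level +x axis points from the tray into the stop: the way to push. Origin: on the worktop, middle of the front line where its sloping foot begins. The foot rises at 57 deg to 56 mm at x = 36 mm; above it a vertical wall at x = 36 to 40 mm; behind, a flange 4 mm high reaches x = 84 mm.
- tape_center (a point): Centre of the roll of white thread tape lying flat, 52 mm across and 15 mm high (7.5 mm above what it lies on), 20 g; grasp it across the outside.
- cap_black: Black bottle cap, 57 mm across, 24 mm high, loose; leave alone. Origin under its centre.
- cap_grey: Grey bottle cap, 69 mm across, 24 mm high, loose; leave alone. Origin under its centre.
- cup: White mug, 80 mm across, 95 mm high, loose; leave alone. Origin under its centre.
- spoon: Teaspoon, 132 mm long, loose; leave alone. Origin under its centre.
- stop_top (a point): Middle of the front top edge of the stop's wall: 70 mm above the worktop, 36 mm behind the front line. Pushed on low at its near edge (2 to 5 N), the tray climbs slope and wall until its lower edge meets the front line; there it is home, the push rises steeply (8 N a mm), and it stays by itself: 63 deg, upper edge 85 mm high, 44 mm behind the line, smooth bottom facing away from the wall.
Mind the look-alikes: they are no part of the job. What is shaped like the part that bears tape_center but orange or turquoise is not meant.

How it is judged:
By the outcome, as a careful person would: the job done as asked, in the order asked, and still so for the second after the job is handed in, with the robot touching nothing.
It also fails if it takes over 72 s, if anything falls off the work surface, if the arm or the gripper's body presses on something with over 40 N, if the wrist force passes 120 N, or if a joint passes its speed limit or range.

### The arm

A 7-joint arm with a two-finger parallel gripper is mounted at the origin on a cart in front of the work surface, level with it; the furniture and walls round the work are solid. World frame = base frame: x ahead of the robot, y to its left, z up, the work surface at z = 0. Lengths are in m, angles in rad, forces in N, time in s.
With the tool pointing down it reaches from about 0.4 to 0.875 m from the base axis. Payload 19.3 kg.
Tool frame: the origin (TCP) lies where the fingers leave the gripper's body, on its centre line; the fingertips stand bot.tip_reach ahead of it and the grasp point (between the pads) lies 54 mm ahead of it (bot.tip_reach is the distance from the TCP to the fingertips, in m); z points along the fingers, y is the line along which they close (so a half turn about z gives the same grasp; the last joint's range is limited). The gripper opens to 85 mm and grips with 20 to 120 N. Pads are 22 mm wide; open, the fingers measure 114 mm over their backs; the gripper's body (76 mm by 85 mm) begins 54 mm behind the grasp point. The pads swing forward as they close: fully open they stand 13 mm farther back than shut.
Start: joints at [-1.393, 0.521, -0.036, 1.599, 0.021, 1.021, -0.113], TCP at [0.153, 0.606, 0.304] pointing down, gripper open.
Joint ranges: [-2.91, 2.91], [-0.3, 2.13], [-1.5, 1.42], [0.17, 2.43], [-1.26, 4.41], [0.16, 1.93], [-2.52, 2.52]. Speed limits (rad/s): [1.89, 1.89, 2.39, 2.39, 3.01, 3.01, 3.01].

### API

Orientations are given as [roll, pitch, yaw] about the fixed x, y, z axes, in that order (R = Rz(yaw) Ry(pitch) Rx(roll)).
In Python, from workcell import bot gives the robot as it stands. The module is installed in compiled form; this text tells all that it offers.
- The arm moves only by the shell command python3 -m jog 'ROWS' [FORCE]. ROWS is JSON, a list that holds one entry, the list of rows, each a list of 7 numbers: the shift along the tool's x, y, z in mm, then the turn, a rotation vector about the tool's x, y, z in rad, then the opening, from 0 (shut) to 1 (fully open). In form: [[[tx, ty, tz, wx, wy, wz, fingers], ...]]. A call has 1 to 5 rows; each row shifts and turns the commanded pose from where the row before left it, along the tool's axes as they then stand; what a row does not reach is not made up. A row lasts 1/10 s, in which the tool goes at most 50 mm and 8.59 degrees, less where a joint would pass 70% of its speed; a pose out of reach is approached as far as the arm can. A call is refused whole if a number of a shift passes 50 or a number of a turn 0.15, either way. A call with a gripper value outside its range is refused whole. The fingers move at their own pace and stop on an object; FORCE is the grip in N (left out, the last holds). Time passes only in rows, so rows that do not move let the fingers close. It gives the time, the measured TCP pose, the force, the opening and the grip force at its end, in the units of the state.
- bot.observe(): the state, without advancing time (a new reading comes with each control period).
- bot.grab_frame(name): name is "scene" or "top" or "wrist"; returns a dict with "img" (384x512x3 uint8, red, green, blue), "intrinsics" (3x3 intrinsics, pixels), "k1" (the pictures are not rectified: a ray, as slopes to the right and down, at radius r is drawn at 1 + k1 r^2 times it, then the intrinsics apply), "R" (3x3) and "t" (3): a world point X has camera coordinates R X + t; the wrist camera has in their place "tool_from_camera" (4x4, takes a point from camera to tool coordinates, whose origin is the TCP and whose axes are the flange's). Camera axes: x right, y down, z forward; pixel columns grow to the right and rows downward; lengths in m; the calibration is good to about 2 mm. A picture is of the moment at which its call begins: read the wrist's pose just before it. There is no depth.
- bot.job_done(): hands the job in; it is judged then, once.
Trained networks look in a picture, given as the dict that the camera call returned (one of the last four; its "shot" number tells which), for a name from the list of things; names that differ only in an ending like _2 or _b are one class to them, and where a whole thing is asked for, a point or a joint stands for the part that bears it (a point fixed in the world has none). Each returns a list of dicts, best first, with "conf" (0 to 1); they miss things now and then, are a little off and sometimes report something else, mostly with a low value. They report only what shows in the picture. A call takes as long as a camera call. They do not tell look-alikes from the thing itself.
- bot.trace(query, picture): "region" (384x512 bool, what is visible of it).
- bot.spot_point(query, picture): "xyz" ([x, y, z] in m, in world coordinates, good to about 4 mm: a listed point, or the origin of a listed thing).
The state is a dict: "clock": time; "qpos": joint angles; "qd": joint speeds; "joint_efforts": joint torques, N m; "position": TCP position; "tool_rot": TCP orientation; "force": force on the tool from outside, world axes, zero at the start; "moment": the same for the moment, N m; "grip_width": finger opening in m; "finger_force": force on a finger pad.
Only numpy, scipy, OpenCV 4.12 (cv2) and the standard library are available. Lean on these libraries where they do the work, as an engineer would, in place of code of your own. Each camera call takes 0.05 s, during which the arm holds its last target. There are 200 camera calls.

## Working session

There is one attempt and no reset: what is moved stays moved. The work goes in short steps, Python scripts to look and compute and a shell command to move; the robot and the scene stay as the last step left them, time stands still between calls to the robot, and variables do not carry over. Pictures are saved under pics/ and viewed, at most 12 in all, crops included, and the job is handed in when it is done.

```bash
mkdir -p pics; cat > h.py <<'E'
from workcell import bot
import numpy as np, cv2
from scipy.spatial.transform import Rotation as Ro
def save(f,n,box=None,s=1):
    im=f["img"][:,:,::-1]
    if box: im=im[box[1]:box[3],box[0]:box[2]]
    cv2.imwrite("pics/"+n,cv2.resize(im,None,fx=s,fy=s,interpolation=cv2.INTER_CUBIC))
def proj(f,X):
    c=f["R"]@np.array(X)+f["t"]; p=c[:2]/c[2]; p=p*(1+f["k1"]*(p@p)); K=f["intrinsics"]
    return [K[0,0]*p[0]+K[0,2],K[1,1]*p[1]+K[1,2]]
def world(f,uv,z):
    K=np.array(f["intrinsics"]);D=np.array([f["k1"],0,0,0,0.])
    # model: distorted = undistorted*(1+k1 r^2)
    p=cv2.undistortPoints(np.array([[uv]],float),K,D)[0,0]
    R=np.array(f["R"]);t=np.array(f["t"]); o=-R.T@t; d=R.T@np.array([p[0],p[1],1])
    return o+d*(z-o[2])/d[2]
E
python3 - <<'E'
from h import *
o=bot.observe(); print({k:np.round(v,3).tolist() for k,v in o.items()}, bot.tip_reach)
for n in ["scene","top"]:
    f=bot.grab_frame(n); save(f,n+"0.png",None,1.5)
    for q in ["tray_center","tray","stop","stop_top","tape_center","cap_black","cap_grey","cup","spoon"]:
        for d in bot.spot_point(q,f)[:4]:
            print(n,q,round(d["conf"],2),np.round(d["xyz"],3),np.round(proj(f,d["xyz"])))
E
```

```text
{'clock': 0.0, 'qpos': [-1.393, 0.522, -0.036, 1.6, 0.021, 1.021, -0.113], 'qd': [-0.0, 0.0, -0.001, -0.0, -0.0, -0.0, 0.001], 'joint_efforts': [-0.002, -92.71, 1.979, -36.992, 0.018, 0.008, 0.0], 'position': [0.153, 0.606, 0.303], 'tool_rot': [-3.14, 0.0, 2.894], 'force': [0.191, -1.386, -0.09], 'moment': [-0.035, 0.018, 0.005], 'finger_force': 0.0, 'grip_width': 0.085} 0.0726
scene tray_center 0.68 [0.466 0.034 0.01 ] [222. 194.]
scene tray 0.94 [0.462 0.031 0.003] [222. 195.]
scene stop 0.82 [ 0.473 -0.071 -0.002] [234. 211.]
scene stop_top 0.8 [ 0.476 -0.105  0.065] [238. 202.]
scene tape_center 0.53 [ 0.54  -0.299  0.008] [279. 243.]
scene tape_center 0.51 [ 0.458 -0.483  0.01 ] [284. 291.]
scene tape_center 0.47 [ 0.482 -0.394  0.006] [277. 268.]
scene cap_black 0.46 [ 0.442  0.301 -0.   ] [195. 164.]
scene cap_grey 0.7 [0.6   0.248 0.001] [233. 162.]
scene cup 0.75 [ 0.612 -0.52   0.003] [335. 285.]
scene spoon 0.43 [ 0.668  0.054 -0.003] [266. 182.]
top tray_center 0.92 [0.465 0.027 0.012] [225. 221.]
top tray_center 0.16 [0.666 0.051 0.002] [221. 168.]
top tray 0.9 [ 0.459  0.033 -0.002] [224. 223.]
top stop 0.73 [ 0.472 -0.072 -0.001] [252. 220.]
top stop_top 0.74 [ 0.477 -0.109  0.07 ] [262. 217.]
top stop_top 0.43 [ 0.473 -0.074  0.001] [253. 220.]
top tape_center 0.64 [ 0.474 -0.395  0.003] [339. 222.]
top tape_center 0.59 [ 0.453 -0.481  0.007] [363. 228.]
top tape_center 0.49 [ 0.459 -0.301  0.009] [314. 225.]
top tape_center 0.41 [ 0.542 -0.297  0.003] [313. 203.]
top cap_black 0.76 [ 0.444  0.294 -0.004] [153. 225.]
top cap_grey 0.75 [0.598 0.252 0.001] [167. 185.]
top cup 0.82 [ 0.615 -0.52  -0.003] [371. 186.]
top spoon 0.48 [0.67  0.052 0.003] [221. 167.]
```

View pics/top0.png

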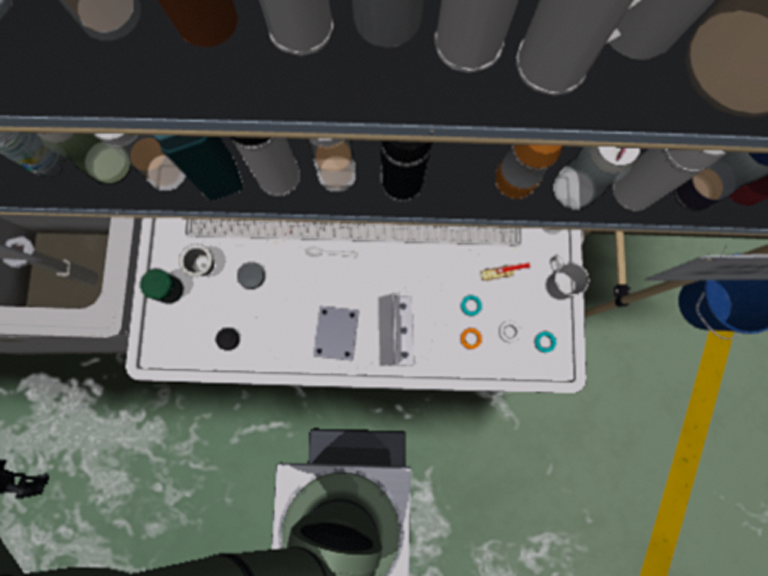

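```bash
python3 - <<'E'
from h import *
f=bot.grab_frame("top")
save(f,"crop1.png",(200,180,390,250),4)
for q in ["tray","stop"]:
    for d in bot.trace(q,f)[:1]:
        m=d["region"].astype(np.uint8); c=max(cv2.findContours(m,0,2)[0],key=cv2.contourArea)
        z=.014 if q=="tray" else 0
        W=np.array([world(f,p[0].astype(float),z)[:2] for p in c],np.float32)
        r=cv2.minAreaRect(W*1000); print(q,d["conf"],r,np.round(cv2.boxPoints(r)))
        print(cv2.boxPoints(cv2.minAreaRect(c)).round().tolist())
    # check inverse
print(proj(f,world(f,(225,221),.01)), -np.array(f["R"]).T@f["t"], f["k1"], f["intrinsics"])
E
```

```text
tray 0.71 ((463.8305358886719, 30.254358291625977), (100.61903381347656, 130.6259307861328), 85.26557159423828) [[395. -14.]
 [525. -25.]
 [533.  75.]
 [403.  86.]]
[[208.0, 238.0], [212.0, 202.0], [240.0, 205.0], [236.0, 241.0]]
stop 0.83 ((477.76336669921875, -115.17118072509766), (174.87432861328125, 83.56841278076172), 3.1707048416137695) [[ 388.  -78.]
 [ 393. -162.]
 [ 567. -152.]
 [ 563.  -69.]]
[[252.0, 196.0], [274.0, 196.0], [276.0, 243.0], [253.0, 243.0]]
[np.float64(225.0), np.float64(220.99999999999997)] [ 0.3468408  -0.08692954  1.33096747] -0.02820334086212195 [[359.21836667   0.         255.18887609]
 [  0.         359.21836667 188.76385967]
 [  0.           0.           1.        ]]
```

The top view (1.5x scale) shows the tray at (337,333) and the stop at (395,330). There are four rings: turquoise at (471,305) and (545,342), orange at (471,338), and white at (509,331). White is the one that fits; I'll confirm it in the crop.

View pics/crop1.png

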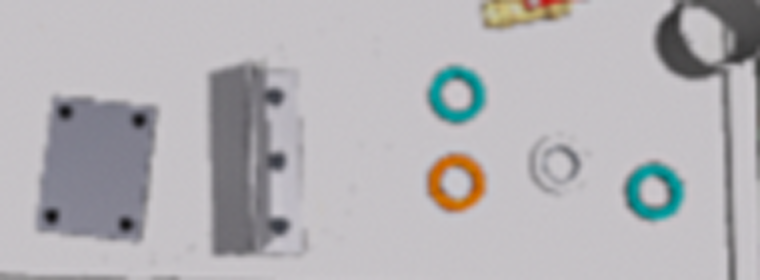

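```bash
python3 - <<'E'
from h import *
f=bot.grab_frame("top")
for q,z in [("stop",0),("tray",.007)]:
    m=bot.trace(q,f)[0]["region"]
    for side in ("L","R"):
        P=[]
        for r in range(384):
            c=np.where(m[r])[0]
            if len(c)>8: P.append(world(f,((c[0]-.5) if side=="L" else (c[-1]+.5),r),z if side=="R" or q=="stop" else .007)[:2])
        P=np.array(P)[5:-5]; a,b=np.polyfit(P[:,0],P[:,1],1); print(q,side,"yaw",np.degrees(np.arctan(a)),"y at x=.465",a*.465+b,P[:,0].min(),P[:,0].max(),np.std(P[:,1]-a*P[:,0]-b))
m=[d for d in bot.spot_point("tape_center",f)]
for d in m: 
    u=np.round(proj(f,d["xyz"])).astype(int); print(np.round(d["xyz"],3),u,d["conf"])
E
```

```text
stop L yaw 1.8779695172998745 y at x=.465 -0.07345105908893039 0.4109254050907442 0.5370291399249332 0.001294720545489108
stop R yaw 5.627470616677007 y at x=.465 -0.15580640679972727 0.4133135162198817 0.5393652652835392 0.001209380078262391
tray L yaw -3.4743353942997905 y at x=.465 0.07816416134039278 0.4205922809146906 0.5056969253994978 0.0016525796450541192
tray R yaw -4.539483272827516 y at x=.465 -0.01691262034682515 0.4233624313124708 0.5084657335933744 0.0011204509221396863
[ 0.542 -0.297  0.003] [313 203] 0.66
[ 0.474 -0.394  0.006] [339 222] 0.55
[ 0.452 -0.484  0.009] [364 229] 0.52
[ 0.46  -0.304  0.01 ] [315 225] 0.43
```

White ring confirmed at crop (555,163), which is image pixel (339,221) and world (0.476,-0.394). The orange and turquoise rings are the look-alikes. I'll plan the approach to the tray's near edge next.

```bash
cat >> h.py <<'E'
def plan(p,R,n,fing=1,o=None):
    o=o or bot.observe(); P=np.array(o["position"]);A=Ro.from_euler("xyz",o["tool_rot"]); R=Ro.from_euler("xyz",R) if not isinstance(R,Ro) else R
    w=(A.inv()*R).as_rotvec()/n; d=(np.array(p)-P)/n
    rows=[]
    for i in range(n):
        C=A*Ro.from_rotvec(w*i); rows.append([*np.round(C.inv().apply(d)*1000,0).astype(int).tolist(),*np.round(w,3).tolist(),fing])
    for i in range(0,n,5): print(str([rows[i:i+5]]).replace(" ",""))
def tool(yaw_deg,th):  # down, yaw, tips tilted toward -tool x by th rad
    return Ro.from_euler("xyz",[np.pi,0,np.radians(yaw_deg)])*Ro.from_rotvec([0,-th,0])
E
python3 -c "
from h import *
plan([.462,.137,.14],tool(93,.2),15)"
```

```text
[[[-28,-25,11,0.008,-0.011,0.084,1],[-30,-23,11,0.008,-0.011,0.084,1],[-31,-20,12,0.008,-0.011,0.084,1],[-33,-17,13,0.008,-0.011,0.084,1],[-34,-14,13,0.008,-0.011,0.084,1]]]
[[[-35,-11,14,0.008,-0.011,0.084,1],[-35,-8,14,0.008,-0.011,0.084,1],[-36,-5,14,0.008,-0.011,0.084,1],[-36,-2,15,0.008,-0.011,0.084,1],[-36,1,15,0.008,-0.011,0.084,1]]]
[[[-35,4,16,0.008,-0.011,0.084,1],[-35,7,16,0.008,-0.011,0.084,1],[-34,10,16,0.008,-0.011,0.084,1],[-33,13,17,0.008,-0.011,0.084,1],[-31,16,17,0.008,-0.011,0.084,1]]]
```

```bash
python3 -m jog '[[[-28,-25,11,0.008,-0.011,0.084,1],[-30,-23,11,0.008,-0.011,0.084,1],[-31,-20,12,0.008,-0.011,0.084,1],[-33,-17,13,0.008,-0.011,0.084,1],[-34,-14,13,0.008,-0.011,0.084,1]]]'
python3 -m jog '[[[-35,-11,14,0.008,-0.011,0.084,1],[-35,-8,14,0.008,-0.011,0.084,1],[-36,-5,14,0.008,-0.011,0.084,1],[-36,-2,15,0.008,-0.011,0.084,1],[-36,1,15,0.008,-0.011,0.084,1]]]'
python3 -m jog '[[[-35,4,16,0.008,-0.011,0.084,1],[-35,7,16,0.008,-0.011,0.084,1],[-34,10,16,0.008,-0.011,0.084,1],[-33,13,17,0.008,-0.011,0.084,1],[-31,16,17,0.008,-0.011,0.084,1]]]'
python3 -m jog '[[[0,0,0,0,0,0,1],[0,0,0,0,0,0,1]]]'
python3 -c "
from h import *
o=bot.observe(); print(o['force'])
f=bot.grab_frame('wrist'); save(f,'w1.png',None,1.2); print(f['tool_from_camera'])
plan([.462,.137,.095],tool(93,.2),3)"
```

```text
clock: 1.85
position: [0.2584, 0.4486, 0.2487]
tool_rot: [-3.114, 0.062, 2.471]
force: [0.3, -0.4, 0.1]
grip_width: 0.0854
finger_force: 0.0
clock: 2.35
position: [0.3622, 0.2934, 0.1936]
tool_rot: [-3.115, 0.129, 2.051]
force: [0.6, 0.0, 0.3]
grip_width: 0.0856
finger_force: 0.0
clock: 2.85
position: [0.4645, 0.1371, 0.1375]
tool_rot: [3.14, 0.191, 1.626]
force: [0.4, 1.8, -0.1]
grip_width: 0.0853
finger_force: 0.0
clock: 3.05
position: [0.4638, 0.1379, 0.1376]
tool_rot: [3.141, 0.191, 1.629]
force: [-0.2, 0.4, 0.7]
grip_width: 0.085
finger_force: 0.0
[-0.18603084  0.3599051   0.68884674]
[[-7.88459576e-04 -9.47834715e-01 -3.18761244e-01  8.21944730e-02]
 [ 9.99999687e-01 -7.25965104e-04 -3.14857601e-04  1.65492731e-04]
 [ 6.70234248e-05 -3.18761393e-01  9.47834991e-01 -6.93717377e-02]
 [ 0.00000000e+00  0.00000000e+00  0.00000000e+00  1.00000000e+00]]
[[[2,-1,14,0.001,-0.003,0.002,1],[2,-1,14,0.001,-0.003,0.002,1],[2,-1,14,0.001,-0.003,0.002,1]]]
```

View pics/w1.png

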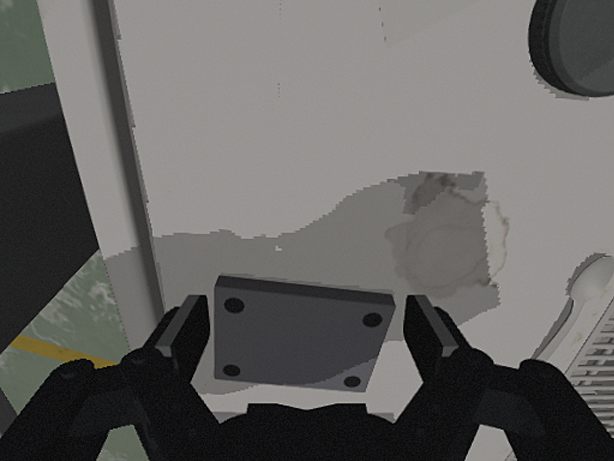

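```bash
python3 -m jog '[[[2,-1,14,0.001,0.02,-0.002,1],[2,-1,14,0.001,0.02,-0.002,1],[1,-1,14,0.001,0.02,-0.002,1],[1,0,10,0.001,0.02,0,1],[0,0,0,0,0,0,1]]]'
python3 -m jog '[[[0,0,2,0,0,0,1],[0,0,2,0,0,0,1],[0,0,0,0,0,0,1]]]'
python3 -m jog '[[[0,0,1,0,0,0,1],[0,0,0,0,0,0,1]]]'
```

```text
clock: 3.6
position: [0.4601, 0.1362, 0.0851]
tool_rot: [-3.136, 0.11, 1.637]
force: [0.9, -0.3, 0.6]
grip_width: 0.085
finger_force: 0.0
clock: 3.9
position: [0.4608, 0.1357, 0.0817]
tool_rot: [-3.138, 0.111, 1.636]
force: [-0.2, 1.5, -0.0]
grip_width: 0.0852
finger_force: 0.0
clock: 4.1
position: [0.4608, 0.1353, 0.0806]
tool_rot: [-3.137, 0.111, 1.636]
force: [-0.2, 0.1, -0.1]
grip_width: 0.0851
finger_force: 0.0
```

```bash
python3 -m jog '[[[0,0,2,0,0,0,1],[0,0,2,0,0,0,1],[0,0,0,0,0,0,1]]]'
python3 -m jog '[[[0,0,1,0,0,0,1],[0,0,0,0,0,0,1]]]'
python3 -m jog '[[[0,0,1,0,0,0,1],[0,0,0,0,0,0,1]]]'
```

```text
clock: 4.4
position: [0.4607, 0.1346, 0.0763]
tool_rot: [-3.137, 0.111, 1.635]
force: [0.0, 0.3, -0.8]
grip_width: 0.0853
finger_force: 0.0
clock: 4.6
position: [0.4608, 0.1345, 0.0755]
tool_rot: [-3.137, 0.111, 1.635]
force: [-0.5, 0.1, 0.5]
grip_width: 0.0852
finger_force: 0.0
clock: 4.8
position: [0.4608, 0.1344, 0.0745]
tool_rot: [-3.137, 0.111, 1.635]
force: [-0.8, 0.5, -0.0]
grip_width: 0.0853
finger_force: 0.0
```

```bash
python3 -m jog '[[[0,0,1,0,0,0,1],[0,0,0,0,0,0,1]]]'
python3 -m jog '[[[0,0,1,0,0,0,1],[0,0,0,0,0,0,1]]]'
python3 -m jog '[[[0,0,1,0,0,0,1],[0,0,0,0,0,0,1]]]'
```

```text
clock: 5.0
position: [0.4608, 0.1343, 0.0735]
tool_rot: [-3.137, 0.111, 1.636]
force: [0.7, -0.2, -0.2]
grip_width: 0.0853
finger_force: 0.0
clock: 5.2
position: [0.4608, 0.1342, 0.0725]
tool_rot: [-3.137, 0.111, 1.636]
force: [0.1, 0.3, -0.2]
grip_width: 0.0853
finger_force: 0.0
clock: 5.4
position: [0.4608, 0.1341, 0.0715]
tool_rot: [-3.137, 0.111, 1.636]
force: [0.4, 0.2, -0.5]
grip_width: 0.0852
finger_force: 0.0
```

```bash
python3 -c "
from h import *
print(bot.tip_reach)"
python3 -m jog '[[[0,0,2,0,0,0,1],[0,0,2,0,0,0,1],[0,0,0,0,0,0,1]]]'
python3 -m jog '[[[0,0,2,0,0,0,1],[0,0,1,0,0,0,1],[0,0,0,0,0,0,1]]]'
```

```text
0.0726
clock: 5.7
position: [0.4607, 0.1335, 0.0673]
tool_rot: [-3.137, 0.111, 1.636]
force: [-0.4, -0.7, -0.7]
grip_width: 0.0855
finger_force: 0.0
clock: 6.0
position: [0.4608, 0.1333, 0.0645]
tool_rot: [-3.137, 0.111, 1.635]
force: [-0.3, 0.0, -0.2]
grip_width: 0.0857
finger_force: 0.0
```

```bash
python3 -m jog '[[[0,0,1,0,0,0,1],[0,0,0,0,0,0,1]]]'
python3 -m jog '[[[0,0,1,0,0,0,1],[0,0,0,0,0,0,1]]]'
python3 -m jog '[[[0,0,1,0,0,0,1],[0,0,0,0,0,0,1]]]'
```

```text
clock: 6.2
position: [0.4608, 0.1332, 0.0636]
tool_rot: [-3.137, 0.111, 1.636]
force: [-0.8, -0.3, 0.1]
grip_width: 0.0856
finger_force: 0.0
clock: 6.4
position: [0.4608, 0.1331, 0.0626]
tool_rot: [-3.137, 0.111, 1.636]
force: [-0.1, 0.1, -0.5]
grip_width: 0.0857
finger_force: 0.0
clock: 6.6
position: [0.4608, 0.133, 0.0616]
tool_rot: [-3.137, 0.111, 1.636]
force: [-0.1, -0.9, 0.3]
grip_width: 0.0853
finger_force: 0.0
```

```bash
python3 -m jog '[[[0,0,1,0,0,0,1],[0,0,0,0,0,0,1]]]'
python3 -m jog '[[[0,0,1,0,0,0,1],[0,0,0,0,0,0,1]]]'
```

```text
clock: 6.8
position: [0.4608, 0.1329, 0.0606]
tool_rot: [-3.137, 0.111, 1.636]
force: [-1.1, -0.1, -0.1]
grip_width: 0.0854
finger_force: 0.0
clock: 7.0
position: [0.4609, 0.1328, 0.0598]
tool_rot: [-3.137, 0.111, 1.635]
force: [-1.1, 0.4, 7.0]
grip_width: 0.0857
finger_force: 3.6
```

```bash
python3 -m jog '[[[0,0,-1.7,0,0,0,1],[-5,0,0.5,0,0,0,1],[-6,0,0.7,0,0,0,1],[-6,0,0.7,0,0,0,1],[-5,0,0.5,0,0,0,1]]]'
python3 -m jog '[[[-3,0,0.3,0,0,0,1],[-2,0,0.2,0,0,0,1],[-2,0,0.2,0,0,0,1],[-2,0,0.2,0,0,0,1],[-2,0,0.2,0,0,0,1]]]'
python3 -m jog '[[[-2,0,0.2,0,0,0,1],[-2,0,0.2,0,0,0,1],[-2,0,0.2,0,0,0,1],[-2,0,0.2,0,0,0,1],[-2,0,0.3,0,0,0,1]]]'
```

```text
clock: 7.5
position: [0.4623, 0.11, 0.0614]
tool_rot: [-3.137, 0.111, 1.635]
force: [1.1, 0.2, 0.2]
grip_width: 0.0851
finger_force: 0.0
clock: 8.0
position: [0.4629, 0.1001, 0.0615]
tool_rot: [-3.137, 0.11, 1.636]
force: [-0.8, 2.6, -0.8]
grip_width: 0.0853
finger_force: 1.2
clock: 8.5
position: [0.4636, 0.0896, 0.0615]
tool_rot: [-3.137, 0.111, 1.636]
force: [-1.0, 2.5, -0.7]
grip_width: 0.0857
finger_force: 1.2
```

```bash
for i in 1 2; do :; done
python3 -m jog '[[[-3,0,0.3,0,0,0,1],[-3,0,0.3,0,0,0,1],[-3,0,0.4,0,0,0,1],[-3,0,0.3,0,0,0,1],[-3,0,0.3,0,0,0,1]]]'
python3 -m jog '[[[-3,0,0.3,0,0,0,1],[-3,0,0.3,0,0,0,1],[-3,0,0.4,0,0,0,1],[-3,0,0.3,0,0,0,1],[-3,0,0.3,0,0,0,1]]]'
python3 -c "
from h import *
f=bot.grab_frame('top'); save(f,'top2.png',(170,150,330,270),4)
for d in bot.spot_point('tray_center',f)[:1]: print(d)"
```

```text
clock: 9.0
position: [0.4647, 0.0745, 0.0616]
tool_rot: [-3.137, 0.111, 1.636]
force: [0.2, 3.4, -1.5]
grip_width: 0.0854
finger_force: 1.1
clock: 9.5
position: [0.4656, 0.0595, 0.0617]
tool_rot: [-3.137, 0.111, 1.636]
force: [0.1, 2.4, -0.7]
grip_width: 0.0851
finger_force: 1.0
{'xyz': [0.4732, -0.0068, 0.0119], 'conf': 0.9}
```

View pics/top2.png

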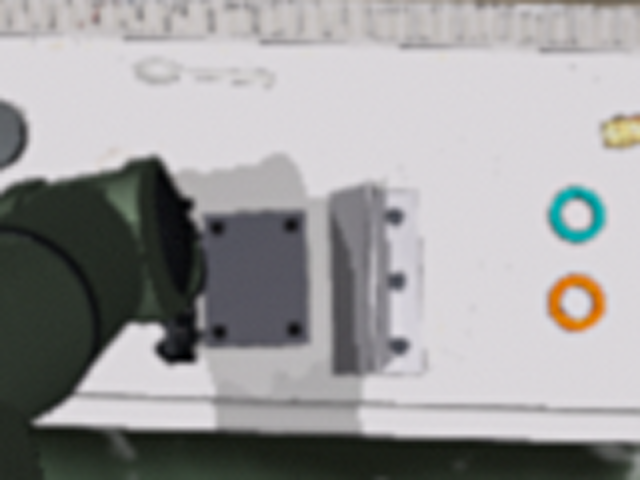

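The crop shows the tray squared up at about (255,278), with its nose at column 306. The stop's front line is at column 332, so about 23 mm remain. I'll go on slowly.

```bash
python3 -m jog '[[[-2,0,0.2,0,0,0,1],[-2,0,0.2,0,0,0,1],[-2,0,0.2,0,0,0,1],[-2,0,0.2,0,0,0,1],[-2,0,0.2,0,0,0,1]]]'
python3 -m jog '[[[-2,0,0.2,0,0,0,1],[-2,0,0.2,0,0,0,1],[-2,0,0.2,0,0,0,1],[-2,0,0.3,0,0,0,1],[-2,0,0.2,0,0,0,1]]]'
python3 -m jog '[[[-2,0,0.2,0,0,0,1],[-2,0,0.2,0,0,0,1],[-2,0,0.2,0,0,0,1],[-2,0,0.3,0,0,0,1],[-2,0,0.2,0,0,0,1]]]'
```

```text
clock: 10.1
position: [0.4662, 0.0495, 0.0618]
tool_rot: [-3.137, 0.111, 1.636]
force: [-0.5, 2.3, -1.5]
grip_width: 0.0854
finger_force: 1.1
clock: 10.6
position: [0.4669, 0.0396, 0.0618]
tool_rot: [-3.137, 0.111, 1.636]
force: [0.7, 7.8, -0.4]
grip_width: 0.0855
finger_force: 3.9
clock: 11.1
position: [0.4675, 0.0301, 0.0618]
tool_rot: [-3.137, 0.11, 1.636]
force: [-0.6, 6.9, -1.9]
grip_width: 0.0851
finger_force: 3.6
```

```bash
python3 -m jog '[[[-2,0,0.2,0,0,0,1],[-2,0,0.2,0,0,0,1],[-2,0,0.2,0,0,0,1],[-2,0,0.2,0,0,0,1],[-2,0,0.2,0,0,0,1]]]'
python3 -c "
from h import *
f=bot.grab_frame('scene'); save(f,'s3.png',(150,120,310,240),4)"
```

```text
clock: 11.6
position: [0.4681, 0.0198, 0.0619]
tool_rot: [-3.137, 0.11, 1.636]
force: [0.2, 5.2, -2.8]
grip_width: 0.0855
finger_force: 2.6
```

View pics/s3.png

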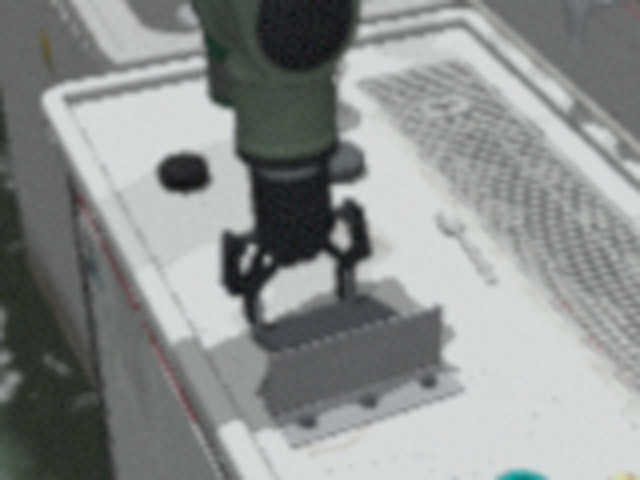

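The crop shows the tray (325,325) climbing behind the stop wall (355,365), with the fingers at (250,310) and (345,290). I'll keep pushing.

```bash
python3 -m jog '[[[-2,0,0.2,0,0,0,1],[-2,0,0.2,0,0,0,1],[-2,0,0.2,0,0,0,1],[-2,0,0.2,0,0,0,1],[-2,0,0.3,0,0,0,1]]]'
python3 -m jog '[[[-2,0,0.2,0,0,0,1],[-2,0,0.2,0,0,0,1],[-2,0,0.2,0,0,0,1],[-2,0,0.3,0,0,0,1],[-2,0,0.2,0,0,0,1]]]'
python3 -m jog '[[[-2,0,0.2,0,0,0,1],[-2,0,0.2,0,0,0,1],[-2,0,0.2,0,0,0,1],[-2,0,0.3,0,0,0,1],[-2,0,0.2,0,0,0,1]]]'
```

```text
clock: 12.15
position: [0.4687, 0.0094, 0.0619]
tool_rot: [-3.137, 0.111, 1.636]
force: [-0.1, 4.3, -3.4]
grip_width: 0.0855
finger_force: 2.1
clock: 12.65
position: [0.4694, -0.0007, 0.062]
tool_rot: [-3.137, 0.111, 1.636]
force: [0.4, 3.2, -4.1]
grip_width: 0.0855
finger_force: 1.8
clock: 13.15
position: [0.4701, -0.0102, 0.0619]
tool_rot: [-3.137, 0.11, 1.636]
force: [0.0, 7.1, -6.0]
grip_width: 0.0854
finger_force: 3.7
```

```bash
python3 -m jog '[[[-2,0,0.3,0,0,0,1],[-2,0,0.3,0,0,0,1],[-2,0,0.3,0,0,0,1],[-2,0,0.3,0,0,0,1]]]'
python3 -m jog '[[[-2,0,0.3,0,0,0,1],[-2,0,0.3,0,0,0,1],[-2,0,0.3,0,0,0,1]]]'
```

```text
clock: 13.55
position: [0.4706, -0.0189, 0.0617]
tool_rot: [-3.137, 0.111, 1.635]
force: [0.5, 2.8, -1.9]
grip_width: 0.0852
finger_force: 1.4
clock: 13.85
position: [0.471, -0.0249, 0.0615]
tool_rot: [-3.137, 0.111, 1.635]
force: [-0.6, 2.8, -2.0]
grip_width: 0.0855
finger_force: 1.4
```

```bash
python3 -m jog '[[[-2,0,0.2,0,0,0,1],[-2,0,0.2,0,0,0,1],[-2,0,0.2,0,0,0,1]]]'
python3 -m jog '[[[-2,0,0.2,0,0,0,1],[-1,0,0.1,0,0,0,1],[0,0,0,0,0,0,1]]]'
python3 -c "
from h import *
f=bot.grab_frame('scene'); save(f,'s4.png',(190,140,290,220),6)"
```

```text
clock: 14.15
position: [0.4714, -0.0308, 0.0615]
tool_rot: [-3.137, 0.111, 1.636]
force: [-0.8, 2.7, -2.8]
grip_width: 0.0857
finger_force: 1.4
clock: 14.45
position: [0.4715, -0.0339, 0.0616]
tool_rot: [-3.137, 0.111, 1.635]
force: [0.0, 1.1, -2.2]
grip_width: 0.0854
finger_force: 0.8
```

View pics/s4.png

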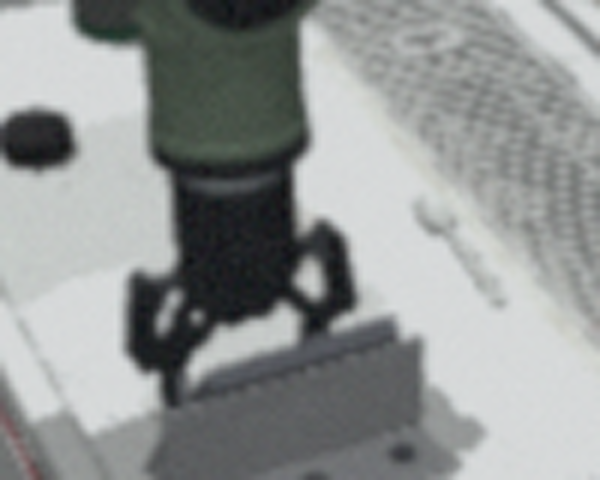

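The crop shows the tray's upper edge (300,355) above the wall top. Now I'll press home in 1 mm steps.

```bash
python3 -m jog '[[[-1,0,0.1,0,0,0,1],[-1,0,0.1,0,0,0,1],[-1,0,0.1,0,0,0,1],[0,0,0,0,0,0,1]]]'
python3 -m jog '[[[-1,0,0.1,0,0,0,1],[0,0,0,0,0,0,1]]]'
python3 -m jog '[[[-1,0,0.1,0,0,0,1],[0,0,0,0,0,0,1]]]'
```

```text
clock: 14.9
position: [0.4717, -0.0369, 0.0616]
tool_rot: [-3.137, 0.111, 1.635]
force: [-0.5, 1.5, -2.3]
grip_width: 0.0855
finger_force: 1.0
clock: 15.1
position: [0.4718, -0.0378, 0.0616]
tool_rot: [-3.137, 0.111, 1.635]
force: [0.0, 2.4, -2.6]
grip_width: 0.0857
finger_force: 1.1
clock: 15.3
position: [0.4719, -0.0389, 0.0616]
tool_rot: [-3.137, 0.111, 1.635]
force: [-0.7, 1.9, -2.5]
grip_width: 0.085
finger_force: 1.0
```

```bash
python3 -m jog '[[[-1,0,0.1,0,0,0,1],[-1,0,0.1,0,0,0,1],[0,0,0,0,0,0,1]]]'
python3 -m jog '[[[-1,0,0.1,0,0,0,1],[0,0,0,0,0,0,1]]]'
python3 -m jog '[[[-1,0,0.1,0,0,0,1],[0,0,0,0,0,0,1]]]'
```

```text
clock: 15.6
position: [0.472, -0.0409, 0.0617]
tool_rot: [-3.137, 0.111, 1.635]
force: [-0.0, 2.4, -0.5]
grip_width: 0.0856
finger_force: 0.9
clock: 15.8
position: [0.4721, -0.0418, 0.0617]
tool_rot: [-3.137, 0.111, 1.635]
force: [0.6, 2.1, -1.4]
grip_width: 0.0855
finger_force: 1.2
clock: 16.0
position: [0.4722, -0.0428, 0.0617]
tool_rot: [-3.137, 0.111, 1.636]
force: [0.0, 3.0, -0.5]
grip_width: 0.0852
finger_force: 1.2
```

```bash
python3 -m jog '[[[-1,0,0.1,0,0,0,1],[0,0,0,0,0,0,1]]]'
python3 -m jog '[[[-1,0,0.1,0,0,0,1],[0,0,0,0,0,0,1]]]'
python3 -m jog '[[[-0.5,0,0.1,0,0,0,1],[0,0,0,0,0,0,1]]]'
```

```text
clock: 16.2
position: [0.4723, -0.0437, 0.0617]
tool_rot: [-3.137, 0.111, 1.635]
force: [-0.2, 4.3, 0.6]
grip_width: 0.0855
finger_force: 1.6
clock: 16.4
position: [0.4723, -0.0442, 0.0616]
tool_rot: [-3.137, 0.11, 1.636]
force: [0.0, 8.8, 1.0]
grip_width: 0.0851
finger_force: 3.9
clock: 16.6
position: [0.4723, -0.0443, 0.0616]
tool_rot: [-3.137, 0.11, 1.636]
force: [-0.7, 12.1, 2.9]
grip_width: 0.0857
finger_force: 5.5
```

```bash
python3 -m jog '[[[0.3,0,0,0,0,0,1],[0,0,0,0,0,0,1]]]'
python3 -m jog '[[[0,0,0,0,0,0,1],[0,0,0,0,0,0,1],[0,0,0,0,0,0,1],[0,0,0,0,0,0,1]]]'
python3 -m jog '[[[0,0,0,0,0,0,1],[0,0,0,0,0,0,1]]]'
```

```text
clock: 16.8
position: [0.4723, -0.0442, 0.0616]
tool_rot: [-3.137, 0.11, 1.636]
force: [-0.5, 9.2, 2.2]
grip_width: 0.0853
finger_force: 4.7
clock: 17.2
position: [0.4723, -0.0442, 0.0616]
tool_rot: [-3.137, 0.11, 1.636]
force: [-1.4, 9.3, 2.0]
grip_width: 0.0852
finger_force: 4.7
clock: 17.4
position: [0.4723, -0.0442, 0.0616]
tool_rot: [-3.137, 0.11, 1.636]
force: [-1.2, 10.2, 1.4]
grip_width: 0.0855
finger_force: 4.7
```

```bash
python3 -m jog '[[[3,0,-0.3,0,0,0,1],[10,0,-1.1,0,0,0,1],[15,0,-1.7,0,0,0,1],[15,0,-1.7,0,0,0,1],[0,0,-20,0,0.03,0,1]]]'
python3 -m jog '[[[0,0,-40,0,0.04,0,1],[0,0,-50,0,0.04,0,1],[0,0,-45,0,0,0,1],[0,0,0,0,0,0,1]]]'
python3 -c "
from h import *
plan([.478,-.165,.215],tool(93.7,0),5)
f=bot.grab_frame('top'); save(f,'t5.png',(210,170,310,250),6)
for q in ('tray','tray_center'): print([ (d['xyz'],d['conf']) for d in bot.spot_point(q,f)[:1]])
m=bot.trace('tray',f)[0]['region']; ys,xs=np.where(m); print(xs.min(),xs.max(),ys.min(),ys.max(),proj(f,[.473,-.1175,.0855]),proj(f,[.473,-.086,.092]))"
```

```text
clock: 17.9
position: [0.4685, 0.0033, 0.0801]
tool_rot: [-3.134, 0.081, 1.64]
force: [0.4, -1.5, 0.7]
grip_width: 0.0852
finger_force: 0.0
clock: 18.3
position: [0.4715, 0.0058, 0.2212]
tool_rot: [3.138, -0.0, 1.634]
force: [-0.0, 0.8, -1.2]
grip_width: 0.0856
finger_force: 0.0
[[[-34,-1,1,0.001,-0.0,-0.0,1],[-34,-1,1,0.001,-0.0,-0.0,1],[-34,-1,1,0.001,-0.0,-0.0,1],[-34,-1,1,0.001,-0.0,-0.0,1],[-34,-1,1,0.001,-0.0,-0.0,1]]]
[]
[([0.4794, -0.0904, 0.0485], 0.64)]
248 265 198 235 [np.float64(264.9233072756925), np.float64(218.15864647930448)] [np.float64(255.86292172362053), np.float64(217.712027668511)]
```

View pics/t5.png

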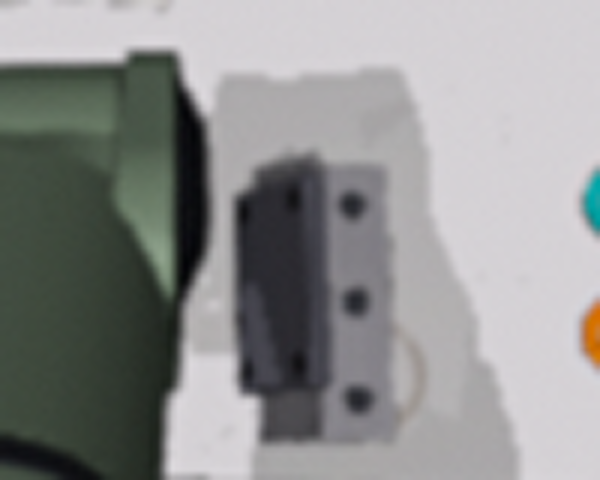

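The crop shows the tray standing at (285,280), its upper edge at column 327, matching the predicted home pose. Next I go behind the wall.

```bash
python3 -m jog '[[[-34,-1,0,0,0,0,1],[-34,-1,0,0,0,0,1],[-34,-1,0,0,0,0,1],[-34,-1,0,0,0,0,1],[-34,-1,0,0,0,0,1]]]'
python3 -m jog '[[[0,0,30,0,0,0,1],[0,0,30,0,0,0,1],[0,0,20,0,0,0,1],[0,0,0,0,0,0,1]]]'
```

```text
clock: 19.0
position: [0.475, -0.1652, 0.215]
tool_rot: [-3.135, 0.0, 1.635]
force: [0.2, 0.5, 0.1]
grip_width: 0.0854
finger_force: 0.0
clock: 19.4
position: [0.4735, -0.1637, 0.1332]
tool_rot: [-3.131, -0.001, 1.635]
force: [-0.3, -0.2, 0.7]
grip_width: 0.0856
finger_force: 0.0
```

```bash
python3 -m jog '[[[5,3,-4,0,0,0,1],[10,0,0,0,0,0,1],[8,0,0,0,0,0,1],[3,0,0,0,0,0,1],[3,0,0,0,0,0,1]]]'
python3 -m jog '[[[2,0,0,0,0,0,1],[2,0,0,0,0,0,1],[2,0,0,0,0,0,1],[2,0,0,0,0,0,1],[2,0,0,0,0,0,1]]]'
python3 -m jog '[[[2,0,0,0,0,0,1],[2,0,0,0,0,0,1],[2,0,0,0,0,0,1],[2,0,0,0,0,0,1],[2,0,0,0,0,0,1]]]'
python3 -m jog '[[[2,0,0,0,0,0,1],[2,0,0,0,0,0,1],[2,0,0,0,0,0,1],[2,0,0,0,0,0,1],[2,0,0,0,0,0,1]]]'
```

```text
clock: 19.9
position: [0.4766, -0.1345, 0.1409]
tool_rot: [-3.138, 0.001, 1.636]
force: [-0.2, -0.6, 0.7]
grip_width: 0.0857
finger_force: 0.0
clock: 20.4
position: [0.4758, -0.1252, 0.1405]
tool_rot: [-3.137, 0.001, 1.635]
force: [0.0, -1.4, -0.4]
grip_width: 0.0855
finger_force: 0.5
clock: 20.9
position: [0.4751, -0.115, 0.1404]
tool_rot: [-3.137, 0.001, 1.635]
force: [0.8, -0.3, 0.8]
grip_width: 0.0852
finger_force: 0.2
clock: 21.4
position: [0.4745, -0.105, 0.1404]
tool_rot: [-3.137, 0.001, 1.635]
force: [0.7, -0.7, -1.0]
grip_width: 0.0853
finger_force: 0.0
```

```bash
python3 -m jog '[[[2,0,0,0,0,0,1],[2,0,0,0,0,0,1],[2,0,0,0,0,0,1],[2,0,0,0,0,0,1],[2,0,0,0,0,0,1]]]'
python3 -m jog '[[[2,0,0,0,0,0,1],[2,0,0,0,0,0,1],[2,0,0,0,0,0,1],[2,0,0,0,0,0,1],[2,0,0,0,0,0,1]]]'
python3 -c "
from h import *
f=bot.grab_frame('scene'); save(f,'s6.png',(190,130,310,220),6)"
```

```text
clock: 21.9
position: [0.4738, -0.095, 0.1404]
tool_rot: [-3.137, 0.001, 1.635]
force: [0.0, 0.2, -1.0]
grip_width: 0.0856
finger_force: 0.0
clock: 22.4
position: [0.4732, -0.0851, 0.1404]
tool_rot: [-3.137, 0.001, 1.635]
force: [-0.7, 0.4, -0.2]
grip_width: 0.0854
finger_force: 0.0
```

View pics/s6.png

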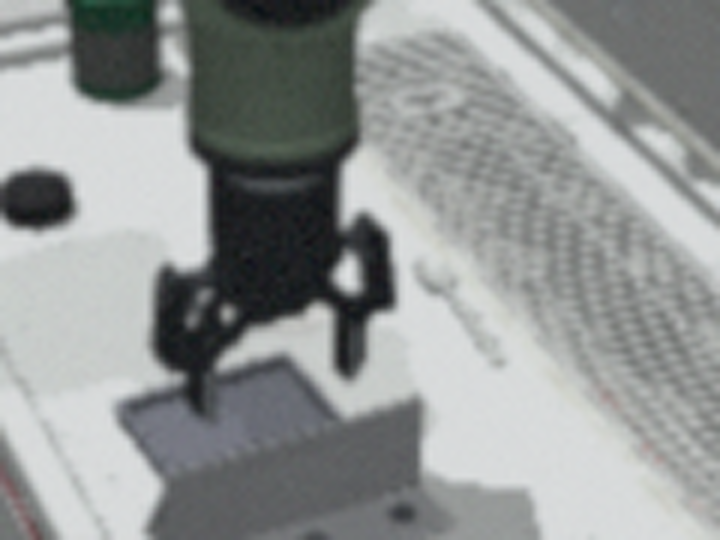

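The crop shows the tray lying open side up at (230,415), in front of the stop. Now I'll fetch the white tape.

```bash
python3 -m jog '[[[0,0,-30,0,0,0,1],[0,0,-40,0,0,0,1],[-30,0,0,0,0,0,1],[-44,-1,0,0,0,0,1],[-44,-1,0,0,0,0,1]]]'
python3 -m jog '[[[-44,2,0,0,0,0,0.8],[-44,2,0,0,0,0,0.8],[-44,2,0,0,0,0,0.8],[-40,2,0,0,0,0,0.8],[-19,2,0,0,0,0,0.8]]]'
python3 -m jog '[[[0,0,0,0,0,0,0.8],[0,0,0,0,0,0,0.8]]]'
cat >> h.py <<'E'
def wworld(f,o,uv,z):
    T=np.eye(4);T[:3,:3]=Ro.from_euler("xyz",o["tool_rot"]).as_matrix();T[:3,3]=o["position"]
    M=np.linalg.inv(T@np.array(f["tool_from_camera"])); return world(dict(intrinsics=f["intrinsics"],k1=f["k1"],R=M[:3,:3],t=M[:3,3]),uv,z)
E
python3 - <<'E'
from h import *
for n in ("wrist","top"):
    o=bot.observe(); f=bot.grab_frame(n)
    if n=="wrist": save(f,'w7.png',None,1)
    for d in bot.spot_point('tape_center',f): print(n,np.round(d['xyz'],4),round(d['conf'],2))
    for d in bot.trace('tape_center',f):
        ys,xs=np.where(d['region']); uv=(xs.mean(),ys.mean()); c=np.median(f['img'][ys,xs],0)
        print('trace',round(d['conf'],2),np.round(uv),len(xs),c,np.round((wworld(f,o,uv,.012) if n=="wrist" else world(f,uv,.01)),4))
    for d in bot.spot_point('tray_center',f)[:1]: print(n,'tray',np.round(d['xyz'],4),round(d['conf'],2))
E
```

```text
clock: 22.95
position: [0.4793, -0.204, 0.2109]
tool_rot: [-3.138, 0.001, 1.637]
force: [1.2, -0.1, 0.2]
grip_width: 0.0854
finger_force: 0.0
clock: 23.45
position: [0.5004, -0.3968, 0.2104]
tool_rot: [-3.137, 0.002, 1.632]
force: [-0.7, 1.5, -0.0]
grip_width: 0.068
finger_force: 0.0
clock: 23.65
position: [0.5011, -0.3927, 0.2102]
tool_rot: [-3.137, 0.0, 1.635]
force: [0.4, 1.2, -1.1]
grip_width: 0.0684
finger_force: 0.0
wrist [ 0.4765 -0.3939  0.0068] 0.84
wrist [ 0.5398 -0.3009  0.0072] 0.8
wrist [ 0.4565 -0.4905  0.0121] 0.76
wrist [ 0.4558 -0.3014  0.0057] 0.69
trace 0.89 [309.  85.] 2059 [ 45. 108. 106.] [ 0.5423 -0.2995  0.012 ]
trace 0.87 [235. 183.] 1651 [115. 114. 109.] [ 0.4803 -0.3938  0.012 ]
trace 0.64 [216.  78.] 1973 [120.  67.  35.] [ 0.4595 -0.2991  0.012 ]
trace 0.62 [213. 257.] 1295 [34. 82. 80.] [ 0.4604 -0.4786  0.012 ]
top [ 0.4739 -0.3974  0.0051] 0.61
top [ 0.4587 -0.2983  0.0118] 0.59
top [ 0.5432 -0.2982  0.0056] 0.56
trace 0.5 [335. 219.] 37 [140. 140. 139.] [ 0.4852 -0.3795  0.01  ]
trace 0.41 [167. 183.] 283 [89. 93. 96.] [0.6031 0.2525 0.01  ]
trace 0.34 [264. 221.] 972 [120. 118. 123.] [ 0.4715 -0.115   0.01  ]
top tray [ 0.4727 -0.0111  0.0086] 0.8
```

View pics/w7.png

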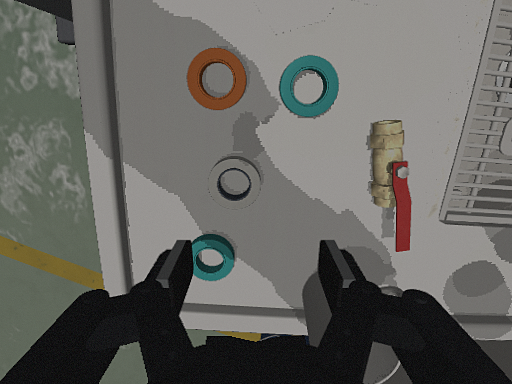

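White tape confirmed at wrist pixel (235,183); orange is at (217,79), turquoise at (309,86) and (213,257). Going down to grasp.

```bash
python3 -m jog '[[[0,-12,20,0,0,0,0.85],[0,-11,30,0,0,0,0.85],[0,0,35,0,0,0,0.85],[0,0,35,0,0,0,0.85],[0,0,10,0,0,0,0.85]]]' 20
python3 -m jog '[[[0,0,0,0,0,0,0.85],[0,0,0,0,0,0,0.85]]]'
python3 - <<'E'
from h import *
o=bot.observe(); f=bot.grab_frame("wrist")
for d in bot.spot_point('tape_center',f): print(np.round(d['xyz'],4),round(d['conf'],2))
print(o['position'],o['grip_width'])
E
```

```text
clock: 24.55
position: [0.4767, -0.3935, 0.0777]
tool_rot: [-3.134, -0.002, 1.635]
force: [-0.3, 0.0, 0.1]
grip_width: 0.0722
finger_force: 0.0
clock: 24.75
position: [0.4784, -0.3951, 0.082]
tool_rot: [-3.138, 0.002, 1.635]
force: [-0.1, 0.1, 0.4]
grip_width: 0.0724
finger_force: 0.0
[ 0.47835771 -0.39506211  0.08204678] 0.07243709517204985
```

```bash
python3 -m jog '[[[0,0,6,0,0,0,0.85],[0,0,4,0,0,0,0.85],[0,0,0,0,0,0,0.6],[0,0,0,0,0,0,0.5],[0,0,0,0,0,0,0.5]]]' 20
python3 -m jog '[[[0,0,0,0,0,0,0.5],[0,0,0,0,0,0,0.5]]]'
```

```text
clock: 25.35
position: [0.4778, -0.3947, 0.0708]
tool_rot: [-3.137, 0.001, 1.635]
force: [0.8, 0.7, 1.2]
grip_width: 0.0498
finger_force: 20.8
clock: 25.55
position: [0.4779, -0.3947, 0.0708]
tool_rot: [-3.137, 0.001, 1.635]
force: [0.3, 0.7, 0.8]
grip_width: 0.0499
finger_force: 20.9
```

```bash
python3 -m jog '[[[0,0,-20,0,0,0,0.5],[0,0,-40,0,0,0,0.5],[0,0,-50,0,0,0,0.5],[0,0,-30,0,0,0,0.5],[0,0,0,0,0,0,0.5]]]'
python3 - <<'E'
from h import *
f=bot.grab_frame("top"); o=bot.observe(); print(o['grip_width'],o['finger_force'],o['position'])
print([np.round(d['xyz'],4) for d in bot.spot_point('tray_center',f)[:1]])
d=bot.trace('tray',f)[0]; c=max(cv2.findContours(d['region'].astype(np.uint8),0,2)[0],key=cv2.contourArea)
W=np.array([world(f,p[0].astype(float),.01)[:2]*1000 for p in c],np.float32); print(d['conf'],cv2.minAreaRect(W))
print([np.round(d['xyz'],4) for d in bot.spot_point('tape_center',f)])
save(f,'t8.png',(190,170,390,250),4)
plan([.472,-.015,.21],tool(93.7,0),10,.5)
E
```

```text
clock: 26.05
position: [0.4796, -0.3956, 0.2152]
tool_rot: [3.141, 0.005, 1.635]
force: [0.8, -0.3, 0.2]
grip_width: 0.0498
finger_force: 21.1
0.04994713381926357 21.04967670631595 [ 0.47903206 -0.39491143  0.21278319]
[array([ 0.4753, -0.0103,  0.0114])]
0.75 ((475.139892578125, -7.720127105712891), (124.87581634521484, 92.76988983154297), 2.559998035430908)
[array([ 0.4607, -0.3049,  0.0108]), array([ 0.5437, -0.2979,  0.0066]), array([ 0.4726, -0.0117,  0.0108])]
[[[38,2,0,-0.001,-0.0,-0.0,0.5],[38,2,0,-0.001,-0.0,-0.0,0.5],[38,2,0,-0.001,-0.0,-0.0,0.5],[38,2,0,-0.001,-0.0,-0.0,0.5],[38,2,0,-0.001,-0.0,-0.0,0.5]]]
[[[38,2,0,-0.001,-0.0,-0.0,0.5],[38,2,0,-0.001,-0.0,-0.0,0.5],[38,2,0,-0.001,-0.0,-0.0,0.5],[38,2,0,-0.001,-0.0,-0.0,0.5],[38,2,0,-0.001,-0.0,-0.0,0.5]]]
```

View pics/t8.png

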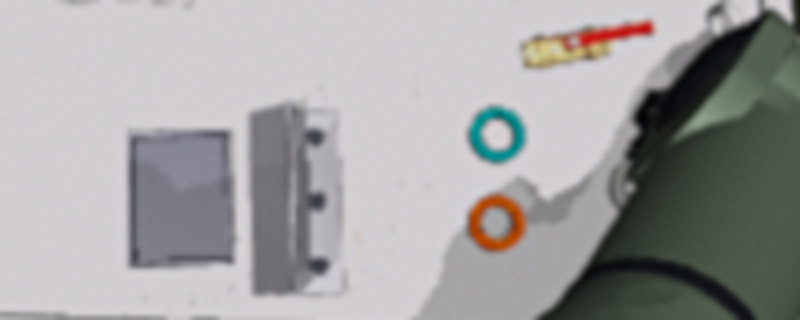

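The crop shows the tray open side up at (181,198), a few mm clear of the stop. I'll carry the tape to its centre at (0.4745,-0.0095).

```bash
python3 -m jog '[[[38,2,0,0,0,0,0.5],[38,2,0,0,0,0,0.5],[38,2,0,0,0,0,0.5],[38,2,0,0,0,0,0.5],[38,2,0,0,0,0,0.5]]]'
python3 -m jog '[[[38,2,0,0,0,0,0.5],[38,2,0,0,0,0,0.5],[40,2,0,0,0,0,0.5],[40,2,0,0,0,0,0.5],[40,2,0,0,0,0,0.5]]]'
python3 -m jog '[[[0,0,0,0,0,0,0.5],[0,0,0,0,0,0,0.5]]]'
python3 -c "
from h import *
plan([.4745,-.0095,.09],tool(93.7,0),5,.5)"
```

```text
clock: 26.75
position: [0.4755, -0.2027, 0.2094]
tool_rot: [-3.135, 0.0, 1.635]
force: [1.4, -1.1, 0.3]
grip_width: 0.0497
finger_force: 21.0
clock: 27.25
position: [0.4729, -0.0065, 0.2094]
tool_rot: [-3.135, 0.001, 1.635]
force: [1.3, 0.5, -1.0]
grip_width: 0.0496
finger_force: 21.0
clock: 27.45
position: [0.4732, -0.0074, 0.2095]
tool_rot: [-3.136, 0.001, 1.637]
force: [-1.4, -0.8, -0.3]
grip_width: 0.0502
finger_force: 21.0
[[[0,0,24,-0.001,0.0,0.0,0.5],[0,0,24,-0.001,0.0,0.0,0.5],[0,0,24,-0.001,0.0,0.0,0.5],[0,0,24,-0.001,0.0,0.0,0.5],[0,0,24,-0.001,0.0,0.0,0.5]]]
```

```bash
python3 -m jog '[[[-1,1,24,0,0,0,0.5],[-1,0,34,0,0,0,0.5],[0,0,34,0,0,0,0.5],[0,0,24,0,0,0,0.5],[0,0,8,0,0,0,0.5]]]'
python3 -m jog '[[[0,0,0,0,0,0,0.5],[0,0,3,0,0,0,0.5],[0,0,3,0,0,0,0.5],[0,0,0,0,0,0,0.5]]]'
```

```text
clock: 27.95
position: [0.4729, -0.0115, 0.0839]
tool_rot: [-3.133, 0.001, 1.633]
force: [0.7, -0.0, 0.6]
grip_width: 0.0497
finger_force: 21.0
clock: 28.35
position: [0.4744, -0.0101, 0.0808]
tool_rot: [-3.138, 0.001, 1.635]
force: [-0.1, 0.2, -0.9]
grip_width: 0.0498
finger_force: 21.0
```

```bash
python3 -m jog '[[[0,0,2,0,0,0,0.5],[0,0,2,0,0,0,0.5],[0,0,0,0,0,0,0.5]]]'
python3 -m jog '[[[0,0,1,0,0,0,0.5],[0,0,0,0,0,0,0.5]]]'
python3 -m jog '[[[0,0,0.7,0,0,0,0.5],[0,0,0,0,0,0,0.5]]]'
```

```text
clock: 28.65
position: [0.4741, -0.01, 0.0762]
tool_rot: [-3.137, 0.001, 1.635]
force: [0.8, 0.4, -0.5]
grip_width: 0.0502
finger_force: 21.0
clock: 28.85
position: [0.4741, -0.0101, 0.0752]
tool_rot: [-3.137, 0.001, 1.635]
force: [0.1, 0.2, 0.3]
grip_width: 0.0499
finger_force: 21.0
clock: 29.05
position: [0.4741, -0.0101, 0.0747]
tool_rot: [-3.137, 0.001, 1.635]
force: [-0.8, 0.4, 2.0]
grip_width: 0.0497
finger_force: 21.3
```

```bash
python3 -m jog '[[[0,0,0,0,0,0,0.6],[0,0,0,0,0,0,0.68],[0,0,0,0,0,0,0.75],[0,0,0,0,0,0,0.75]]]'
python3 -m jog '[[[0,0,-5,0,0,0,0.75],[0,0,-15,0,0,0,0.75],[0,0,-40,0,0,0,0.75],[0,0,-50,0,0,0,0.75],[0,0,-50,0,0,0,0.75]]]'
python3 -m jog '[[[45,0,0,0,0,0,0.75],[45,0,0,0,0,0,0.75],[45,0,0,0,0,0,0.75],[45,0,0,0,0,0,0.75],[0,0,0,0,0,0,0.75]]]'
python3 - <<'E'
from h import *
f=bot.grab_frame("top"); save(f,'t9.png',(190,170,390,250),4)
for q in ('tray_center','tape_center','cap_black','cap_grey','cup','spoon'): print(q,[(np.round(d['xyz'],3),round(d['conf'],2)) for d in bot.spot_point(q,f)])
E
```

```text
clock: 29.45
position: [0.4741, -0.0101, 0.0746]
tool_rot: [-3.137, 0.001, 1.635]
force: [-0.4, 0.1, -0.4]
grip_width: 0.0638
finger_force: 0.0
clock: 29.95
position: [0.4742, -0.0101, 0.2365]
tool_rot: [-3.136, 0.001, 1.635]
force: [1.7, 0.4, -0.2]
grip_width: 0.0641
finger_force: 0.0
clock: 30.45
position: [0.4622, 0.1756, 0.2347]
tool_rot: [-3.138, -0.001, 1.642]
force: [-0.2, -0.8, -0.2]
grip_width: 0.0638
finger_force: 0.0
tray_center [(array([ 0.474, -0.012,  0.012]), 0.67)]
tape_center [(array([ 0.471, -0.013,  0.01 ]), 0.69), (array([ 0.461, -0.298,  0.008]), 0.67), (array([ 0.544, -0.3  ,  0.006]), 0.67), (array([ 0.453, -0.483,  0.006]), 0.63)]
cap_black []
cap_grey [(array([0.599, 0.252, 0.002]), 0.61)]
cup [(array([ 0.615, -0.518, -0.003]), 0.57), (array([ 0.469, -0.013,  0.01 ]), 0.3)]
spoon [(array([0.668, 0.051, 0.004]), 0.55)]
```

View pics/t9.png

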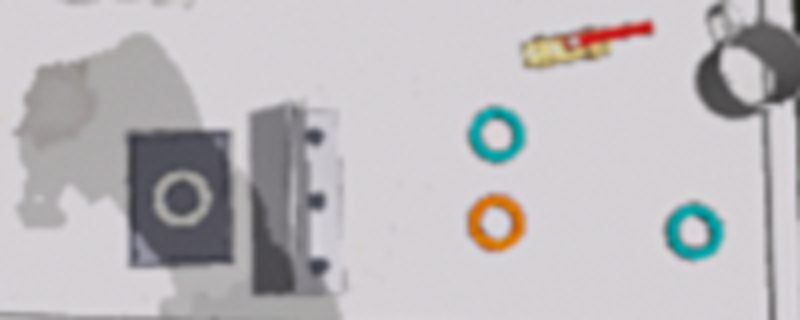

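The crop shows the white roll lying flat at (181,198), in the middle of the open tray. Everything else in view is where it was, and the robot touches nothing.

```bash
python3 -c "
from workcell import bot
print(bot.job_done())"
```

```text
the job is handed in; nothing more can be done
None
```

The job is handed in at about 30 s: the tray climbed the stop, was pressed home at about 10 N for over half a second (one brief 12 N reading while seating it), was tipped open side up in front of it, and the white tape lies flat inside; I didn't touch anything else, though the last picture didn't show the black cap.

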